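# Shift the bottle roller's gear lever into the green slot

## Robot

A 6-joint arm with a two-finger parallel gripper is mounted at the origin on the work surface. World frame = base frame: x ahead of the robot, y to its left, z up, the work surface at z = 0. Lengths are in m, angles in rad, forces in N, time in s.
With the tool pointing down it reaches from about 0.35 to 0.85 m from the base axis. Payload 8.1 kg.
Tool frame: the origin (TCP) lies on the centre line of the jaws, within the pads' length; the fingertips stand 17 mm ahead of it and the grasp point (between the pads) lies 2 mm behind it; z points along the fingers, y is the line along which they close (so a half turn about z gives the same grasp; the last joint's range is limited). The gripper opens to 93 mm and grips with 3 to 60 N. Pads are 15 mm wide; open, the fingers measure 128 mm over their backs; the gripper's body (75 mm by 188 mm) begins 65 mm behind the grasp point.
Start: joints at [-1.259, 0.13, 1.488, -0, 1.523, -0.085], TCP at [0.232, -0.553, 0.215] pointing down, gripper open.
Joint ranges: [-2.96, 2.96], [-0.89, 2.26], [0.02, 2.5], [-1.34, 4.48], [0, 2.73], [-2.66, 2.66]. Speed limits (rad/s): [2.39, 2.39, 2.79, 3.14, 3.14, 3.14].

## Interface

Orientations are given as a rotation vector (axis times angle).
In Python, from plant import robot, optics, close_job, models gives the robot as it stands.
- The arm moves only by the shell command python3 -m inch 'ROWS' [OPENING] [FORCE]. ROWS is a JSON object of lists of equal length, an entry for each row: "travel": the shift along the tool's x, y, z in m, a list of three; "spin": the turn about the tool's z in rad. In form: {"travel": [[x, y, z], ...], "spin": [spin, ...]}. A call has 1 to 10 rows; each row is the pose to reach, as a shift and turn from the pose commanded when the call began, along the tool's axes at that moment; what a row does not reach only later rows make up. A row lasts 1/12 s, in which the tool goes at most 41.7 mm and 7.16 degrees, less where a joint would pass 70% of its speed; a pose out of reach is approached as far as the arm can. A call with a gripper value outside its range is refused whole. OPENING is the closure, from 0 (fully open) to 1 (shut), set as the call begins (- or left out, the last holds). The fingers move at their own pace and stop on an object; FORCE is the grip in N (left out, the last holds). Time passes only in rows, so rows that repeat a pose let the fingers close. It gives the time, the measured TCP pose, the force, the opening and the grip force at its end, in the units of the state.
- robot.read_state(): the state, without advancing time (a new reading comes with each control period).
- optics.read_camera(name): name is "scene" or "side" or "wrist"; returns (picture, depth): 384x512x3 uint8, red, green, blue; 384x512 float32, m along the optical axis (not along the pixel's ray), 0 where there is no reading.
- optics.camera_info(name): a dict with "camera_matrix" (3x3 intrinsics, pixels), "view" (4x4, takes a point from world to camera coordinates). Camera axes: x right, y down, z forward; pixel columns grow to the right and rows downward; lengths in m; the calibration is good to about 2 mm. A picture is of the moment at which its call begins: read the wrist's pose just before it. camera_info takes no time and is no camera call; for the wrist camera it gives the pose at the moment of the call.
- close_job(): hands the job in; it is judged then, once.
Trained networks look in the newest picture that a camera, given by its name, has taken for a name from the list of things; names that differ only in an ending like _2 or _b are one class to them, and where a whole thing is asked for, a point or a joint stands for the part that bears it (a point fixed in the world has none). Each returns a list of dicts, best first, with "p" (0 to 1); they miss things now and then, are a little off and sometimes report something else, mostly with a low value. They report only what shows in the picture. A call takes as long as a camera call.
- models.look_for(camera, name): "centre" ([x, y, z] in m, in world coordinates, good to about 4 mm: the middle of the surface that is visible of it).
- models.masks_of(camera, name): "region" (384x512 bool, what is visible of it).
The state is a dict: "t": time; "q": joint angles; "dq": joint speeds; "joint_torque": joint torques, N m; "tool_pos": TCP position; "orientation": TCP orientation; "force": force on the tool from outside, world axes, zero at the start; "wrist_torque": the same for the moment, N m; "opening": finger opening in m; "gripper_force": force on a finger pad.
Only numpy, scipy, OpenCV 4.12 (cv2) and the standard library are available. Lean on these libraries where they do the work, as an engineer would, in place of code of your own. Each camera call takes 0.05 s, during which the arm holds its last target. There are 200 camera calls.

## Task

Change the gear of the bottle roller: push its lever with the fingertips, without gripping or forcing it, from where it now stands, across through the H-shaped gate and fully home into the slot with the green dot. Leave the bottle lying on the rollers, the jar, the cup and the blue cap undisturbed, and draw the hand clear of the machine when done.

Things in the scene. Friction and masses are not known exactly. Their poses are not given: they have to be found in the camera images.
- machine: Bottle roller, fixed: blue gearbox 160 mm in x, 130 in y, 126 high, with a gear lever in an H-gate on top; two rubber rollers (tops at 76 mm) along +y, bed to y = 445; dark motor on the -y side to y = -161 (top 118 mm). Origin: on the bench below the gate's middle. x points from the operator's side (rocker switch) to the far side, y along the rollers away from the gearbox, z up.
- gate (a point): Middle of the aluminium gate plate (120 mm in x, 96 in y), on its top face, 138 mm above the bench; axes as the machine's. Two slots along x, at y = +14 and -14 mm, end at x = +17 and -17 (stem centres) and are joined by a cross slot along y at x = 0: neutral. Slots 13 mm wide, stem 9 mm: 2 mm play each way, 5 mm at the knob. Metal tongues between the slots stop the stem outside neutral.
- green_slot (a point): Where the stem passes the plate when home in the green slot: x = +17, y = -14 mm from gate (far side, motor side). Flat dots 18 mm across beside the four slot ends mark them: green here; yellow at +x +y, white at -x +y, blue at -x -y (machine's axes).
- lever (a joint): Fore-and-aft tilt of the gear lever (rad) about the machine's y axis: 0 neutral, +0.256 at the +x slot ends, -0.256 at the -x slot ends (hard end stops). No spring: stays where left; 3 to 4 N at the knob moves it. Starts in the +y slot (white/yellow) anywhere from end to end, in gear or between.
- selector (a joint): Sideways tilt of the gear lever (rad) about the machine's x axis: -0.212 in the +y slot (white/yellow), +0.212 in the -y slot (blue/green), both end stops. No spring: stays where left; 3 to 4 N at the knob moves it. It can cross only while lever is near 0 (within about 0.03). Starts near -0.212.
- lever_knob (a point): Centre of the lever's red knob, 35 mm across, 42 tall, on a 9 mm stem. The lever tilts about a point 70 mm above the machine's origin, 165 mm below the knob centre: for t = lever, s = selector the knob centre is at x = 165 sin t, y = -165 sin s cos t, z = 70 + 165 cos s cos t mm in the machine's frame, 226 to 235 mm above the bench.
- bottle: Glass bottle of moss with a blue cap, 76 mm thick, 150 mm long, lying loose along y on the two rollers; its top is 142 mm above the bench. Origin: on its axis, mid-way along the glass. To be left alone.
- jar: Upright glass jar with a blue cap, 62 mm thick, 88 mm high, loose on the bench. Origin: centre of its underside. To be left alone.
- cup: White mug, 76 mm wide, 85 mm high, loose on the bench. Origin: centre of its underside. To be left alone.
- cap: Blue screw cap, 46 mm wide, 16 mm high, loose on the bench. Origin: centre of its underside. To be left alone.

How it is judged:
By the outcome, as a careful person would: the job done as asked, in the order asked, and still so for the second after the job is handed in, with the robot touching nothing.
It also fails if it takes over 61 s, if anything falls off the work surface, if the arm or the gripper's body presses on something with over 40 N, if the wrist force passes 120 N, or if a joint passes its speed limit or range.

## Working session

There is one attempt and no reset: what is moved stays moved. The work goes in short steps, Python scripts to look and compute and a shell command to move; the robot and the scene stay as the last step left them, time stands still between calls to the robot, and variables do not carry over. Pictures are saved under pics/ and viewed, at most 11 in all, crops included, and the job is handed in when it is done.

```bash
mkdir -p pics; cat > h.py <<'E'
import numpy as np, cv2
from plant import robot, optics, close_job, models
def world(cam,u,v,d):
    i=optics.camera_info(cam);K=np.array(i["camera_matrix"]);V=np.array(i["view"])
    u,v,d=map(np.asarray,(u,v,d))
    p=np.stack([(u-K[0,2])/K[0,0]*d,(v-K[1,2])/K[1,1]*d,d],-1)
    return (p-V[:3,3])@V[:3,:3]
E
python3 - <<'E'
from h import *
P=[]
for c in("scene","side"):
    im,d=optics.read_camera(c);np.savez(f"/tmp/{c}.npz",im=im,d=d);cv2.imwrite(f"pics/{c}0.png",im[:,:,::-1])
    for n in("machine","gate","green_slot","lever_knob","bottle","jar","cup","cap"):
        try:r=models.look_for(c,n)
        except Exception as e:r=[];print(n,e)
        print(c,n,[(np.round(x["centre"],3).tolist(),round(x["p"],2)) for x in r[:3]])
print(robot.read_state())
E
```

```text
scene machine [([0.539, 0.119, 0.077], 0.96)]
scene gate [([0.542, 0.115, 0.077], 0.69)]
scene green_slot [([0.54, 0.122, 0.074], 0.95)]
scene lever_knob [([0.573, 0.094, 0.241], 0.67)]
scene bottle [([0.491, 0.22, 0.132], 0.88)]
scene jar []
scene cup [([0.708, 0.069, 0.041], 0.6)]
scene cap []
side machine [([0.504, 0.144, 0.079], 0.74)]
side gate [([0.5, 0.142, 0.073], 0.61)]
side green_slot [([0.503, 0.14, 0.073], 0.61)]
side lever_knob [([0.569, 0.109, 0.243], 0.62)]
side bottle [([0.466, 0.244, 0.136], 0.9)]
side jar [([0.454, -0.104, 0.078], 0.83)]
side cup [([0.713, 0.065, 0.056], 0.92)]
side cap []
{'t': 0.9, 'q': array([-1.25937304e+00,  1.30383957e-01,  1.48819717e+00, -1.16180635e-05,
        1.52301288e+00, -8.54089312e-02]), 'dq': array([-0.00020609, -0.00011032, -0.00179933,  0.00053907,  0.00015983,
       -0.00066605]), 'joint_torque': array([-2.33444939e-05, -5.59758389e+01, -4.92062402e+01,  7.70045863e-02,
        2.29307218e-02,  2.40150820e-05]), 'tool_pos': array([ 0.23191138, -0.55337103,  0.21484637]), 'orientation': array([-3.07995446e+00, -6.19261419e-01,  1.83518148e-05]), 'force': array([0.68111513, 0.57593006, 0.18021024]), 'wrist_torque': array([-0.05223067, -0.04963139,  0.04856993]), 'gripper_force': 0.0, 'opening': 0.09302512441330682}
```

View pics/scene0.png

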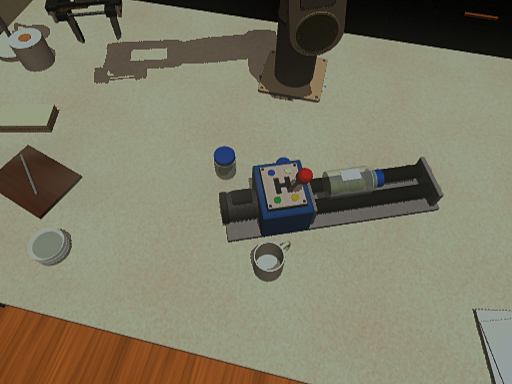

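View pics/side0.png

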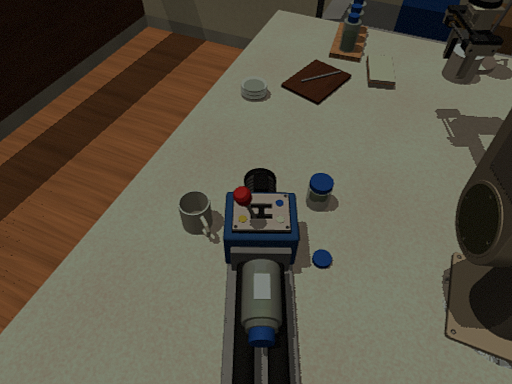

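The scene view shows the gate at about (283,187): green dot at (277,200), yellow at (295,198), blue at (270,172), with the red knob at (305,176). The side view shows the gate at (262,212), the knob at (242,196), the cup at (196,212), the jar at (320,190) and the cap at (322,259).

```bash
cat >> h.py <<'E'
def ray(cam,u,v,z):
    a=world(cam,u,v,0.);b=world(cam,u,v,1.);return a+(b-a)*(z-a[2])/(b-a)[2]
E
python3 - <<'E'
from h import *
for c,(u0,v0,w,h) in {"scene":(245,145,90,90),"side":(215,165,100,80)}.items():
    z=np.load(f"/tmp/{c}.npz");im=z["im"];d=z["d"]
    hs=cv2.cvtColor(im,cv2.COLOR_RGB2HSV).astype(int)
    cr=im[v0:v0+h,u0:u0+w]
    cv2.imwrite(f"pics/{c}_crop.png",cv2.resize(cr,None,fx=6,fy=6,interpolation=cv2.INTER_CUBIC)[:,:,::-1])
    R=np.zeros(d.shape,bool);R[v0:v0+h,u0:u0+w]=1
    H,S,V=hs[...,0],hs[...,1],hs[...,2]
    W=world(c,*np.meshgrid(np.arange(512),np.arange(384)),d)
    for n,m in {"green":(abs(H-65)<20)&(S>110),"yellow":(abs(H-26)<7)&(S>130),"blue":(abs(H-110)<12)&(S>120)&(abs(W[...,2]-.138)<.008),"red":((H<6)|(H>174))&(S>150)}.items():
        k,l,st,ce=cv2.connectedComponentsWithStats((m&R).astype(np.uint8))
        for i in range(1,k):
            if st[i,4]>12:
                mm=l==i
                print(c,n,st[i].tolist(),ce[i].round(1),"plane",ray(c,*ce[i],.138).round(4),"depth",np.median(W[mm&(d>0)],0).round(4), "mid-z.23",ray(c,*ce[i],.233).round(4))
    # plate pixels
    m=R&(abs(W[...,2]-.138)<.004);p=W[m]
    r=cv2.minAreaRect(p[:,:2].astype(np.float32)*1000);print(c,"plate",r,p[:,2].mean())
E
```

```text
scene green [274, 197, 7, 6, 36] [277.1 199.5] plane [0.5919 0.0525 0.138 ] depth [0.5917 0.0528 0.1376] mid-z.23 [0.645  0.0568 0.233 ]
scene yellow [291, 194, 8, 7, 38] [294.7 197. ] plane [0.575 0.093 0.138] depth [0.5749 0.0927 0.1378] mid-z.23 [0.6302 0.0923 0.233 ]
scene blue [268, 170, 7, 5, 28] [270.9 172.2] plane [0.5177 0.0214 0.138 ] depth [0.5176 0.0212 0.1376] mid-z.23 [0.5801 0.0297 0.233 ]
scene red [298, 168, 15, 15, 162] [304.9 174.8] plane [0.5052 0.1071 0.138 ] depth [0.5758 0.1045 0.2431] mid-z.23 [0.5692 0.1046 0.233 ]
scene plate ((530.25048828125, 99.29971313476562), (121.42994689941406, 188.6835174560547), 22.482187271118164) 0.13692636085778148
side yellow [239, 215, 8, 7, 43] [242.2 218.3] plane [0.5741 0.0895 0.138 ] depth [0.5734 0.0896 0.1382] mid-z.23 [0.5457 0.1505 0.233 ]
side blue [276, 200, 7, 6, 36] [279.1 202.4] plane [0.5175 0.0181 0.138 ] depth [0.5171 0.0191 0.1384] mid-z.23 [0.4976 0.0899 0.233 ]
side red [233, 186, 19, 20, 277] [242.2 195.5] plane [0.5994 0.033  0.138 ] depth [0.5648 0.1081 0.2414] mid-z.23 [0.5672 0.1026 0.233 ]
side plate ((544.7408447265625, 54.76641845703125), (120.00495147705078, 97.16867065429688), 22.740495681762695) 0.13722931295556978
```

View pics/scene_crop.png

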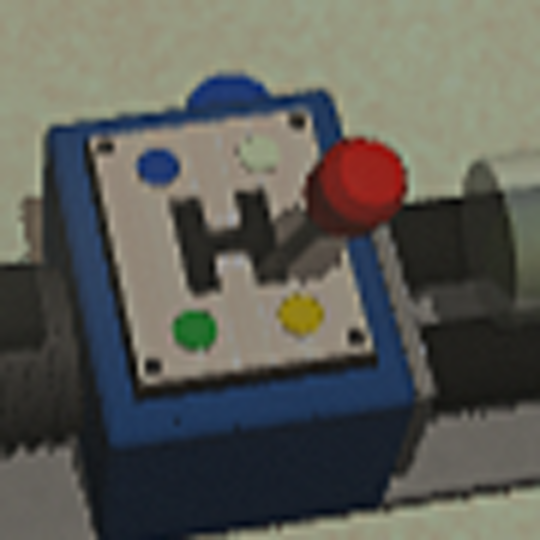

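View pics/side_crop.png

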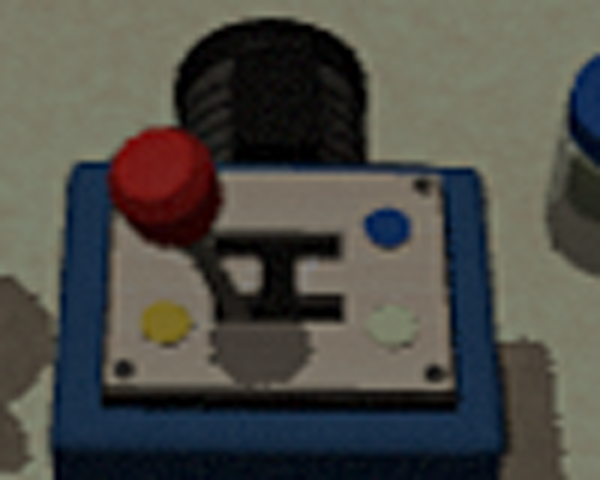

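The tool's axes already match the machine's: tool x is machine +x, tool y is machine -y, and the yaw of about 22.7° agrees. The knob is at about (+40,+35) mm, so the lever is home in yellow. I'll close the fingers and use them as a poker: lift, then travel over to the far side of the knob.

```bash
cat >> h.py <<'E'
C=np.array([.5455,.055]);A=np.radians(22.7);M=np.array([[np.cos(A),np.sin(A)],[-np.sin(A),np.cos(A)]])
def tcp():
    s=robot.read_state();p=s["tool_pos"]
    print("t",round(s["t"],2),"tcp machine mm",(M@(p[:2]-C)*1000).round(1),round(p[2]*1000,1),"F mach",(M@s["force"][:2]).round(1),s["force"][2].round(1),"open",round(s["opening"],4),"rv",s["orientation"].round(3))
def knob(c):
    im,d=optics.read_camera(c);hs=cv2.cvtColor(im,cv2.COLOR_RGB2HSV).astype(int)
    H,S=hs[...,0],hs[...,1];m=((H<6)|(H>174))&(S>150)
    k,l,st,ce=cv2.connectedComponentsWithStats(m.astype(np.uint8))
    W=world(c,*np.meshgrid(np.arange(512),np.arange(384)),d)
    for i in range(1,k):
        p=ray(c,*ce[i],.230)
        if st[i,4]>25 and np.hypot(*(p[:2]-C))<.12: print(c,"knob",st[i].tolist(),(M@(p[:2]-C)*1000).round(1))
    return im,d
E
python3 -m inch '{"travel":[[0,0,-0.04],[0,0,-0.08],[0,0,-0.085],[0.03,-0.024,-0.085],[0.06,-0.048,-0.085],[0.09,-0.071,-0.085],[0.12,-0.095,-0.085],[0.15,-0.118,-0.085],[0.18,-0.142,-0.085],[0.21,-0.165,-0.085]],"spin":[0,0,0,0,0,0,0,0,0,0]}' 1 20
python3 -m inch '{"travel":[[0.03,-0.024,0],[0.06,-0.048,0],[0.09,-0.071,0],[0.12,-0.095,0],[0.15,-0.118,0],[0.18,-0.142,0],[0.21,-0.165,0],[0.24,-0.188,0],[0.27,-0.21,0],[0.29,-0.23,0]],"spin":[0,0,0,0,0,0,0,0,0,0]}'
python3 -c "from h import *;tcp()"
```

```text
t: 1.73
tool_pos: [0.3624, -0.3184, 0.3001]
orientation: [3.079, 0.619, 0.001]
force: [0.7, -0.4, 0.1]
opening: 0.0309
gripper_force: 0.0
t: 2.57
tool_pos: [0.5416, 0.0068, 0.2998]
orientation: [-3.079, -0.621, -0.002]
force: [0.0, -0.2, -0.1]
opening: 0.0006
gripper_force: 0.0
t 2.57 tcp machine mm [-22.2 -43. ] 299.8 F mach [-0.1 -0.2] -0.1 open 0.0006 rv [-3.079e+00 -6.210e-01 -2.000e-03]
```

```bash

python3 -m inch '{"travel":[[0.03,-0.02,0],[0.06,-0.04,0],[0.09,-0.06,0],[0.108,-0.075,0],[0.108,-0.075,0],[0.108,-0.075,0],[0.108,-0.075,0]],"spin":[0,0,0,0,0,0,0]}'
python3 - <<'E'
from h import *
tcp()
for c in("scene","side"):
    im,d=knob(c)
    cv2.imwrite(f"pics/{c}1.png",im[:,:,::-1])
a=cv2.imread("pics/scene1.png")[120:240,220:360];b=cv2.imread("pics/side1.png")[130:250,190:330]
cv2.imwrite("pics/both1.png",cv2.resize(np.hstack([a,b]),None,fx=2.8,fy=2.8,interpolation=cv2.INTER_CUBIC))
E
```

```text
t: 3.15
tool_pos: [0.6109, 0.1147, 0.2997]
orientation: [3.08, 0.619, -0.0]
force: [-0.6, 0.4, -0.3]
opening: 0.0006
gripper_force: 0.0
t 3.15 tcp machine mm [83.4 29.9] 299.7 F mach [-0.4  0.6] -0.3 open 0.0006 rv [ 3.08   0.619 -0.   ]
scene knob [296, 168, 16, 16, 138] [42.2 30.7]
side knob [233, 186, 19, 20, 274] [38.2 33.5]
```

View pics/both1.png

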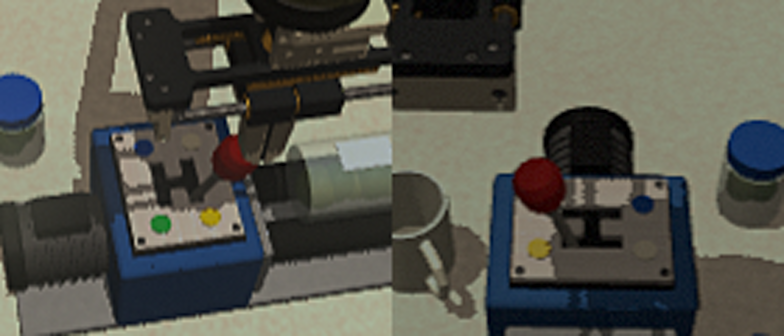

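The left half (scene) shows the closed fingers hanging beside the knob, on its far side; the right half (side) shows the knob still at yellow. I'll lower the fingers and push toward -x gently.

```bash

python3 -m inch '{"travel":[[0.004,-0.004,0.02],[0.004,-0.004,0.04],[0.004,-0.004,0.06],[0.004,-0.004,0.065],[0.004,-0.004,0.065],[0,-0.004,0.065],[-0.004,-0.004,0.065],[-0.008,-0.004,0.065],[-0.012,-0.004,0.065],[-0.016,-0.004,0.065]],"spin":[0,0,0,0,0,0,0,0,0,0]}'
python3 -c "from h import *;tcp();knob('side')"
python3 -m inch '{"travel":[[-0.004,0,0],[-0.008,0,0],[-0.012,0,0],[-0.016,0,0],[-0.020,0,0],[-0.024,0,0],[-0.024,0,0],[-0.024,0,0]],"spin":[0,0,0,0,0,0,0,0]}'
python3 -c "from h import *;tcp();knob('side');knob('scene')"
```

```text
t: 4.08
tool_pos: [0.5947, 0.1124, 0.2359]
orientation: [3.08, 0.619, 0.002]
force: [0.3, -0.2, -0.0]
opening: 0.0006
gripper_force: 0.0
t 4.08 tcp machine mm [67.5 34. ] 235.9 F mach [ 0.2 -0.3] -0.0 open 0.0006 rv [3.08e+00 6.19e-01 2.00e-03]
side knob [236, 187, 16, 19, 121] [31.9 39.5]
t: 4.8
tool_pos: [0.5743, 0.1039, 0.2376]
orientation: [-3.08, -0.62, -0.01]
force: [4.6, 3.0, 8.4]
opening: 0.0004
gripper_force: 3.8
t 4.8 tcp machine mm [45.4 34. ] 237.6 F mach [5.3 1. ] 8.4 open 0.0004 rv [-3.08 -0.62 -0.01]
side knob [245, 200, 15, 6, 60] [20.  48.1]
scene knob [295, 163, 5, 14, 45] [22.7 22.9]
```

The upward drag is friction: the knob's contact point rises as the lever tilts. I'll raise the hand along with it while pushing on.

```bash

python3 -m inch '{"travel":[[0,0,-0.003],[-0.003,0,-0.004],[-0.006,0,-0.005],[-0.009,0,-0.006],[-0.012,0,-0.007],[-0.014,0,-0.007],[-0.016,0,-0.007],[-0.016,0,-0.007]],"spin":[0,0,0,0,0,0,0,0]}'
python3 - <<'E'
from h import *
tcp()
for c in("scene","side"):
    im,d=knob(c)
    cv2.imwrite(f"pics/{c}2.png",im[:,:,::-1])
a=cv2.imread("pics/scene2.png")[130:230,230:330];b=cv2.imread("pics/side2.png")[155:255,210:310]
cv2.imwrite("pics/both2.png",cv2.resize(np.hstack([a,b]),None,fx=4,fy=4,interpolation=cv2.INTER_CUBIC))
E
```

```text
t: 5.57
tool_pos: [0.5574, 0.0971, 0.2418]
orientation: [-3.08, -0.619, 0.0]
force: [2.6, 2.7, 1.3]
opening: 0.0001
gripper_force: 1.6
t 5.57 tcp machine mm [27.3 34.2] 241.8 F mach [3.5 1.5] 1.3 open 0.0001 rv [-3.08  -0.619  0.   ]
scene knob [293, 156, 7, 15, 44] [ 6.8 23.6]
side knob [253, 199, 15, 7, 79] [ 4.6 46.5]
```

View pics/both2.png

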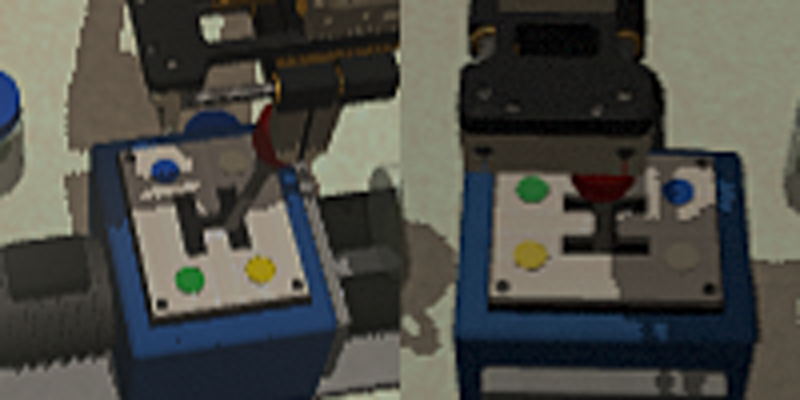

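Both views show the stem standing in the neutral cross slot. I'll draw off and go round to the +y side, then measure with the knob unobstructed.

```bash

python3 -m inch '{"travel":[[0.02,0,0],[0.035,0,0],[0.035,0,-0.04],[0.035,-0.03,-0.05],[0.01,-0.06,-0.05],[-0.025,-0.07,-0.05],[-0.025,-0.07,-0.05],[-0.025,-0.07,-0.05]],"spin":[0,0,0,0,0,0,0,0]}'
python3 - <<'E'
from h import *
tcp()
for c in("scene","side"):
    im,d=knob(c)
    cv2.imwrite(f"pics/{c}3.png",im[:,:,::-1])
a=cv2.imread("pics/scene3.png")[130:230,230:330];b=cv2.imread("pics/side3.png")[155:255,210:310]
cv2.imwrite("pics/both3.png",cv2.resize(np.hstack([a,b]),None,fx=4,fy=4,interpolation=cv2.INTER_CUBIC))
E
```

```text
t: 6.33
tool_pos: [0.5058, 0.1518, 0.2911]
orientation: [3.079, 0.62, -0.003]
force: [0.6, 1.7, 0.5]
opening: 0.0006
gripper_force: 0.0
t 6.33 tcp machine mm [  0.7 104.7] 291.1 F mach [1.3 1.3] 0.5 open 0.0006 rv [ 3.079e+00  6.200e-01 -3.000e-03]
scene knob [293, 154, 17, 17, 213] [ 3.9 36.8]
```

View pics/both3.png

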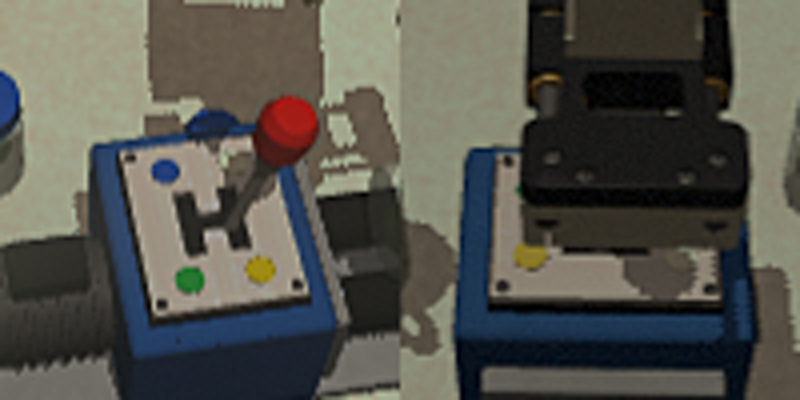

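The scene view shows the stem at the cross slot with the knob at about x = +2 to +4 mm. I'll check that with the wrist camera before crossing.

```bash

python3 - <<'E'
from h import *
im,d=knob("wrist");cv2.imwrite("pics/wrist3.png",im[:,:,::-1])
np.savez("/tmp/w3.npz",im=im,d=d)
E
```

```text
wrist knob [325, 180, 46, 47, 1709] [ 4.8 34. ]
```

View pics/wrist3.png

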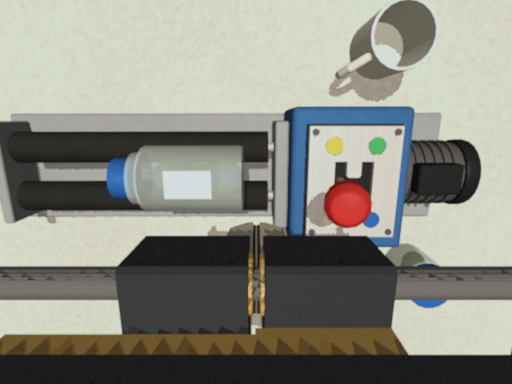

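The wrist view shows the knob at (348,204), yellow at (335,146), green at (377,146) and blue at (370,219). I'll reference the knob to the dots in this same picture.

```bash
cat >> h.py <<'E'
def wknob(zk=.2313):
    im,d=optics.read_camera("wrist");hs=cv2.cvtColor(im,cv2.COLOR_RGB2HSV).astype(int)
    H,S=hs[...,0],hs[...,1];W=world("wrist",*np.meshgrid(np.arange(512),np.arange(384)),d)
    pl=abs(W[...,2]-.138)<.006
    for n,m in {"green":(abs(H-65)<20)&(S>110)&pl,"yellow":(abs(H-26)<7)&(S>130)&pl,"red":((H<6)|(H>174))&(S>150)&(W[...,2]>.19)}.items():
        k,l,st,ce=cv2.connectedComponentsWithStats(m.astype(np.uint8))
        i=1+np.argmax(st[1:,4]) if k>1 else 0
        if i and st[i,4]>40: print("wrist",n,st[i].tolist(),(M@(ray("wrist",*ce[i],.138 if n!="red" else zk)[:2]-C)*1000).round(1), "zmax",W[...,2][l==i].max().round(3))
    return im,d
E
python3 -c "
from h import *
wknob()
print(optics.camera_info('wrist')['camera_matrix'], np.linalg.inv(optics.camera_info('wrist')['view'])[:3,3])"
```

```text
wrist green [369, 138, 17, 16, 195] [ 41.5 -20.3] zmax 0.141
wrist yellow [327, 138, 16, 17, 200] [41.3 23.7] zmax 0.141
wrist red [324, 180, 47, 48, 1703] [ 4.9 34.7] zmax 0.462
[[311.07071638   0.         255.9461923 ]
 [  0.         311.07071638 194.96877173]
 [  0.           0.           1.        ]] [0.56845136 0.17787507 0.46206252]
```

The knob's corrected position is about (+3.5,+33), i.e. lever ≈ 0.02, which is within neutral. I'll lower on the +y side and push toward -y with a slight -x drift, rising with the contact.

```bash

python3 -m inch '{"travel":[[0.002,0,0.03],[0.002,0,0.055],[0.002,0.012,0.055],[0.002,0.024,0.055],[0.002,0.030,0.055],[0.002,0.034,0.055],[0.001,0.038,0.054],[0,0.042,0.053],[-0.001,0.046,0.052],[-0.001,0.046,0.052]],"spin":[0,0,0,0,0,0,0,0,0,0]}'
python3 -c "from h import *;tcp();wknob()"
```

```text
t: 7.37
tool_pos: [0.525, 0.1088, 0.2409]
orientation: [-3.08, -0.619, -0.002]
force: [0.1, 0.0, 1.3]
opening: 0.0002
gripper_force: 0.4
t 7.37 tcp machine mm [ 1.9 57.5] 240.9 F mach [ 0.1 -0. ] 1.3 open 0.0002 rv [-3.08e+00 -6.19e-01 -2.00e-03]
wrist green [337, 141, 19, 19, 283] [ 41.1 -19.6] zmax 0.141
wrist yellow [287, 141, 19, 19, 279] [41.  24.3] zmax 0.141
wrist red [265, 195, 58, 42, 1713] [ 9.9 34.5] zmax 0.411
```

```bash

python3 -m inch '{"travel":[[0,0.004,0],[-0.001,0.008,-0.001],[-0.001,0.012,-0.002],[-0.001,0.012,-0.002]],"spin":[0,0,0,0]}'
python3 - <<'E'
from h import *
tcp()
a,_=wknob();b,_=knob("scene")
b=cv2.resize(b[130:230,230:330],(384,384),interpolation=cv2.INTER_CUBIC)
cv2.imwrite("pics/both4.png",np.hstack([a[:,150:],b])[:,:,::-1])
E
```

```text
t: 7.75
tool_pos: [0.5289, 0.0981, 0.243]
orientation: [-3.079, -0.62, -0.003]
force: [0.7, 3.4, 6.4]
opening: 0.0005
gripper_force: 3.4
t 7.75 tcp machine mm [ 1.3 46.2] 243.0 F mach [1.9 2.8] 6.4 open 0.0005 rv [-3.079e+00 -6.200e-01 -3.000e-03]
wrist green [324, 140, 19, 19, 279] [ 41.3 -20.1] zmax 0.141
wrist yellow [274, 140, 18, 19, 275] [41.2 24.1] zmax 0.141
wrist red [265, 194, 57, 43, 1757] [ 9.1 23.2] zmax 0.413
scene knob [289, 154, 16, 18, 202] [ 3.9 25.5]
```

View pics/both4.png

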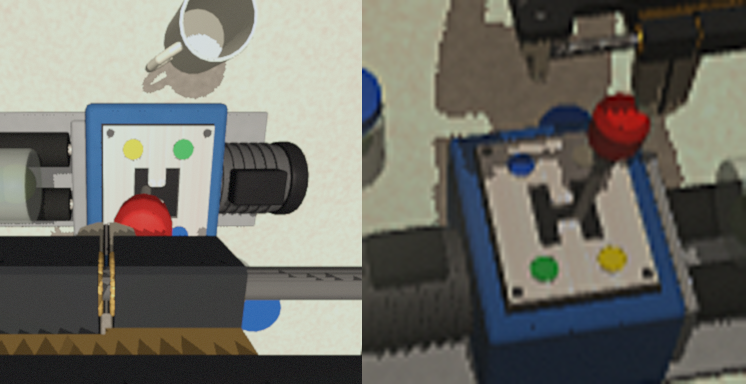

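Crossing works: the knob is now at y ≈ 21 and the force is low. Carrying on.

```bash

python3 -m inch '{"travel":[[0,0.001,-0.003],[0,0.005,-0.004],[0,0.009,-0.005],[0,0.013,-0.006],[0,0.017,-0.007],[0,0.021,-0.007],[0,0.025,-0.007],[0,0.029,-0.007],[0,0.032,-0.007],[0,0.032,-0.007]],"spin":[0,0,0,0,0,0,0,0,0,0]}'
python3 -c "from h import *;tcp();wknob();knob('scene')"
```

```text
t: 8.68
tool_pos: [0.5415, 0.0673, 0.2499]
orientation: [3.079, 0.618, 0.003]
force: [-1.7, 1.1, 6.5]
opening: 0.0003
gripper_force: 3.4
t 8.68 tcp machine mm [ 1.  12.9] 249.9 F mach [-1.1  1.7] 6.5 open 0.0003 rv [3.079e+00 6.180e-01 3.000e-03]
wrist green [285, 139, 18, 18, 259] [ 41.3 -20. ] zmax 0.141
wrist yellow [236, 139, 18, 19, 257] [41.1 24. ] zmax 0.141
wrist red [255, 191, 55, 46, 1757] [ 8.2 -3.2] zmax 0.42
scene knob [278, 156, 15, 17, 187] [ 3.5 -1.2]
```

```bash

python3 -m inch '{"travel":[[0,0.003,0],[0,0.007,0],[0,0.011,0],[0,0.015,0],[0,0.018,0],[0,0.021,0],[0,0.021,0]],"spin":[0,0,0,0,0,0,0]}'
python3 -c "from h import *;tcp();wknob();knob('scene')"
```

```text
t: 9.37
tool_pos: [0.5495, 0.0477, 0.2497]
orientation: [3.079, 0.618, 0.002]
force: [-0.2, -0.1, 5.5]
opening: 0.0003
gripper_force: 2.8
t 9.37 tcp machine mm [ 0.9 -8.3] 249.7 F mach [-0.3 -0. ] 5.5 open 0.0003 rv [3.079e+00 6.180e-01 2.000e-03]
wrist green [262, 139, 18, 18, 260] [ 41.2 -20. ] zmax 0.141
wrist yellow [213, 139, 18, 18, 259] [41.2 24.1] zmax 0.141
wrist red [251, 191, 57, 46, 1775] [  8.4 -22.1] zmax 0.42
scene knob [269, 157, 15, 17, 181] [  4.3 -20.6]
```

The knob is at about y = -24. The remaining force is mostly vertical, so I'll back off, take a lower purchase and finish the crossing.

```bash

python3 -m inch '{"travel":[[0,-0.015,0],[0,-0.015,0.012],[0,-0.015,0.012],[0,-0.010,0.012],[0,-0.005,0.012],[0,-0.001,0.012],[0,0.002,0.012],[0,0.005,0.012],[0,0.007,0.012],[0,0.007,0.012]],"spin":[0,0,0,0,0,0,0,0,0,0]}'
python3 -c "from h import *;tcp();wknob();knob('scene')"
```

```text
t: 10.3
tool_pos: [0.5514, 0.0425, 0.2369]
orientation: [-3.079, -0.619, 0.0]
force: [-2.4, 4.9, 1.5]
opening: 0.0004
gripper_force: 2.0
t 10.3 tcp machine mm [  0.7 -13.8] 236.9 F mach [-0.3  5.4] 1.5 open 0.0004 rv [-3.079 -0.619  0.   ]
wrist green [256, 139, 19, 20, 289] [ 41.3 -20. ] zmax 0.141
wrist yellow [204, 139, 19, 20, 285] [41.1 24.2] zmax 0.142
wrist red [267, 195, 62, 42, 1999] [ 10.  -37.8] zmax 0.407
scene knob [262, 159, 16, 17, 189] [  4.7 -36.2]
```

The knob is home in y, at about -35. Next, off and round to the -x side, checking from there.

```bash

python3 -m inch '{"travel":[[0,-0.02,0],[0,-0.02,-0.03],[0,-0.02,-0.055],[-0.035,-0.02,-0.055],[-0.065,-0.005,-0.055],[-0.065,0.02,-0.055],[-0.065,0.02,-0.055],[-0.065,0.02,-0.055]],"spin":[0,0,0,0,0,0,0,0]}'
python3 - <<'E'
from h import *
tcp()
a,_=wknob();b,_=knob("side");knob("scene")
b=cv2.resize(b[155:255,210:310],(384,384),interpolation=cv2.INTER_CUBIC)
cv2.imwrite("pics/both5.png",np.hstack([a[:,120:],b])[:,:,::-1])
E
```

```text
t: 11.07
tool_pos: [0.4995, -0.0027, 0.2922]
orientation: [3.08, 0.615, 0.001]
force: [0.3, 0.2, -0.3]
opening: 0.0002
gripper_force: 0.0
t 11.07 tcp machine mm [-64.6 -35.5] 292.2 F mach [0.4 0.1] -0.3 open 0.0002 rv [3.08e+00 6.15e-01 1.00e-03]
wrist green [233, 68, 16, 17, 212] [ 41.9 -18.6] zmax 0.141
wrist yellow [188, 68, 16, 18, 211] [41.6 25.5] zmax 0.141
wrist red [232, 86, 50, 50, 1922] [  6.8 -33.9] zmax 0.462
side knob [252, 158, 17, 22, 298] [  4.7 -37.2]
scene knob [263, 159, 15, 16, 178] [  3.  -33.6]
```

View pics/both5.png

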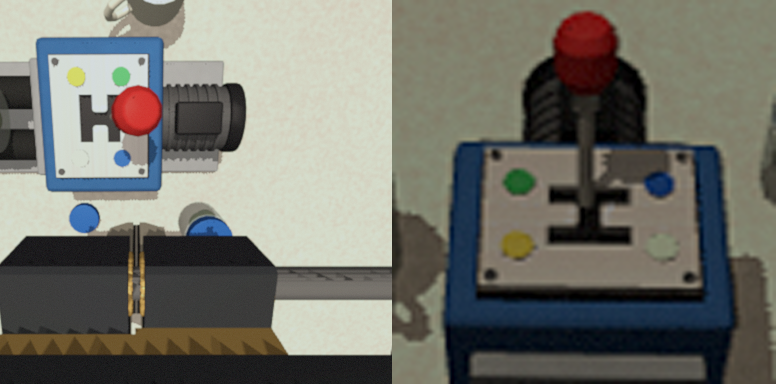

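The stem stands in the -y slot at neutral. I'll lower on the -x side and push +x.

```bash

python3 -m inch '{"travel":[[0,0,0.03],[0,0,0.054],[0.015,0,0.054],[0.03,0,0.054],[0.036,0,0.054],[0.042,0,0.054],[0.048,0,0.054],[0.054,0,0.054],[0.06,0,0.054],[0.065,0,0.054]],"spin":[0,0,0,0,0,0,0,0,0,0]}'
python3 -c "from h import *;tcp()"
python3 -m inch '{"travel":[[0.004,0,0],[0.008,0,0],[0.011,0,0],[0.013,0,0],[0.013,0,0]],"spin":[0,0,0,0,0]}'
python3 -c "from h import *;tcp();wknob(.226);knob('scene');knob('side')"
```

```text
t: 12.05
tool_pos: [0.5594, 0.0243, 0.238]
orientation: [-3.08, -0.619, 0.001]
force: [-3.4, 0.2, 1.1]
opening: 0.0001
gripper_force: 1.5
t 12.05 tcp machine mm [  1.  -33.7] 238.0 F mach [-3.1  1.5] 1.1 open 0.0001 rv [-3.08e+00 -6.19e-01  1.00e-03]
t: 12.47
tool_pos: [0.5715, 0.029, 0.2377]
orientation: [3.08, 0.619, -0.0]
force: [-3.1, -0.3, -0.7]
opening: 0.0006
gripper_force: 1.1
t 12.47 tcp machine mm [ 13.9 -34. ] 237.7 F mach [-3.  1.] -0.7 open 0.0006 rv [ 3.08   0.619 -0.   ]
wrist green [232, 155, 19, 18, 254] [ 41.6 -19.6] zmax 0.141
wrist yellow [181, 155, 20, 19, 280] [40.9 24.2] zmax 0.141
wrist red [228, 168, 61, 58, 2721] [ 33.8 -34.4] zmax 0.408
scene knob [266, 170, 15, 16, 187] [ 34.3 -33.8]
side knob [238, 165, 17, 16, 179] [ 31.8 -24.8]
```

Still free travel at 3 N; I'll go on in small steps until the end stop shows.

```bash

python3 -m inch '{"travel":[[0.002,0,0],[0.004,0,0],[0.004,0,0]],"spin":[0,0,0]}' | grep force
python3 -m inch '{"travel":[[0.002,0,0],[0.003,0,0],[0.003,0,0]],"spin":[0,0,0]}' | grep force
python3 -c "from h import *;tcp();wknob(.226);knob('scene')"
```

```text
force: [-3.3, -1.0, 0.2]
gripper_force: 1.2
force: [-2.5, -1.0, 0.6]
gripper_force: 1.1
t 13.12 tcp machine mm [ 20.8 -33.9] 237.8 F mach [-2.6  0.1] 0.6 open 0.0004 rv [3.08  0.619 0.   ]
wrist green [233, 163, 18, 16, 169] [ 43.2 -18.5] zmax 0.141
wrist yellow [182, 163, 19, 19, 276] [41.  24.3] zmax 0.141
wrist red [228, 170, 60, 57, 2629] [ 39.9 -34.1] zmax 0.408
scene knob [266, 172, 16, 16, 187] [ 40.5 -34.1]
```

```bash

for i in 1; do python3 -m inch '{"travel":[[0.0015,0,0],[0.0015,0,0]],"spin":[0,0]}' | grep -w force; done
python3 -m inch '{"travel":[[0.0015,0,0],[0.0015,0,0]],"spin":[0,0]}' | grep -w force:
python3 -m inch '{"travel":[[0.0015,0,0],[0.0015,0,0]],"spin":[0,0]}' | grep -w force:
python3 -c "from h import *;tcp();wknob(.226);knob('scene')"
```

```text
force: [-2.1, -1.9, 0.1]
force: [-2.4, -1.2, 0.7]
force: [-2.4, -0.0, 0.6]
t 13.72 tcp machine mm [ 25.3 -33.9] 237.8 F mach [-2.2  0.9] 0.6 open 0.0005 rv [3.08  0.619 0.   ]
wrist green [233, 168, 16, 14, 115] [ 44.2 -17.6] zmax 0.141
wrist yellow [182, 168, 19, 19, 273] [41.  24.3] zmax 0.142
wrist red [228, 171, 60, 58, 2560] [ 43.5 -34. ] zmax 0.408
scene knob [267, 174, 15, 15, 181] [ 44.5 -33.9]
```

```bash

python3 -m inch '{"travel":[[0.001,0,0],[0.001,0,0]],"spin":[0,0]}' | grep -w force:
python3 -m inch '{"travel":[[0.001,0,0],[0.001,0,0]],"spin":[0,0]}' | grep -w force:
python3 -m inch '{"travel":[[0.001,0,0],[0.001,0,0]],"spin":[0,0]}' | grep -w force:
python3 -c "from h import *;tcp();wknob(.226);knob('scene')"
```

```text
force: [-3.0, -1.6, 0.9]
force: [-5.0, -1.2, 0.8]
force: [-5.6, -1.8, 1.6]
t 14.32 tcp machine mm [ 27.8 -33.9] 237.7 F mach [-5.8  0.5] 1.6 open 0.0005 rv [ 3.08e+00  6.19e-01 -2.00e-03]
wrist green [233, 171, 17, 14, 137] [ 43.9 -18. ] zmax 0.142
wrist yellow [183, 171, 18, 18, 268] [40.9 24.2] zmax 0.142
wrist red [228, 176, 60, 57, 2449] [ 44.1 -33.9] zmax 0.408
scene knob [267, 174, 15, 15, 181] [ 45.1 -33.7]
```

The force is starting to climb. One or two more small steps will confirm the stop.

```bash

python3 -m inch '{"travel":[[0.001,0,0],[0.001,0,0]],"spin":[0,0]}' | grep -w force:
python3 -m inch '{"travel":[[0.001,0,0],[0.001,0,0],[0.001,0,0]],"spin":[0,0,0]}' | grep -w force:
python3 -c "from h import *;tcp();knob('scene')"
```

```text
force: [-6.1, -2.8, 1.4]
force: [-7.7, -2.6, 2.2]
t 14.83 tcp machine mm [ 29.4 -33.9] 237.5 F mach [-8.1  0.5] 2.2 open 0.0005 rv [ 3.08e+00  6.19e-01 -3.00e-03]
scene knob [267, 174, 15, 15, 174] [ 45.3 -33.9]
```

Force is rising while the knob stays still, so the lever is on its end stop. I'll back off in -x, rise and clear the machine.

```bash

python3 -m inch '{"travel":[[-0.01,0,0],[-0.03,0,0],[-0.06,0,0],[-0.065,0,-0.03],[-0.07,0,-0.07],[-0.10,0.02,-0.08],[-0.13,0.045,-0.08],[-0.16,0.07,-0.08],[-0.19,0.095,-0.08],[-0.22,0.12,-0.08]],"spin":[0,0,0,0,0,0,0,0,0,0]}' | grep -w force:
python3 -m inch '{"travel":[[-0.03,0.025,0],[-0.06,0.05,0],[-0.09,0.075,0],[-0.12,0.10,0],[-0.15,0.125,0],[-0.18,0.15,0],[-0.18,0.15,0],[-0.18,0.15,0]],"spin":[0,0,0,0,0,0,0,0]}'
python3 - <<'E'
from h import *
tcp()
a,_=knob("scene");b,_=knob("side")
a=cv2.resize(a[130:230,220:320],(384,384),interpolation=cv2.INTER_CUBIC);b=cv2.resize(b[150:280,180:340],(480,390))[:384]
cv2.imwrite("pics/both6.png",cv2.resize(np.hstack([a,b]),(792,352))[:,:,::-1])
E
```

```text
force: [1.0, -0.9, -0.5]
t: 16.38
tool_pos: [0.3211, -0.37, 0.3178]
orientation: [3.081, 0.613, 0.001]
force: [1.1, 0.4, -0.3]
opening: 0.0004
gripper_force: 0.0
t 16.38 tcp machine mm [-371.1 -305.5] 317.8 F mach [ 1.1 -0. ] -0.3 open 0.0004 rv [3.081e+00 6.130e-01 1.000e-03]
scene knob [268, 174, 14, 15, 161] [ 43.5 -32.9]
side knob [233, 160, 18, 22, 285] [ 41.5 -32.2]
```

View pics/both6.png

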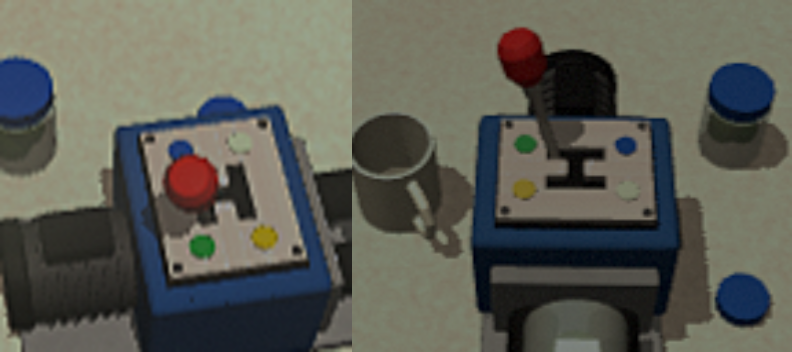

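The picture shows the stem at the green end of its slot, with the knob at about (42,-33) mm in both cameras. The bottle, jar, cup and cap are in place and the hand is clear, so I'm handing in.

```bash
python3 -c "from h import *;print(close_job())"
```

```text
the job is handed in; nothing more can be done
None
```

The lever is home against its end stop in the green slot, pushed there with closed fingertips; the bottle, jar, cup and cap look undisturbed, the hand is clear of the machine, and the job was handed in at about 16.5 s.

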